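Reset the tripped thermal cutout on the kitchen counter

TASK

The grey thermal cutout box on the counter has tripped and its red lever is standing half-way. Reset it: push the lever firmly towards the white-striped end, through the stiff last part, until it is fully off against its stop, then throw it fully on, to its stop at the green-striped end, and let go. Do not force it against its stops, or towards on while it is still latched, and leave everything else on the counter where it is.

Things in the scene. Friction and masses are not known exactly. Their poses are not given: they have to be found in the camera images.
- cutout: The thermal cutout: a grey metal box fixed to the counter, 170 mm (its x) by 90 mm (its y) by 80 mm high, origin at the centre of its underside. Its +x points to the ON end (green stripe across the top), its -x to the OFF end (white stripe). The red lever stands up out of a black slot along the middle of its top.
- pivot (a point): The lever's pivot axis, inside the box, 66 mm above the counter over the box's origin; the axis lies along the box's y.
- lever (a joint): Lever angle in rad: 0 upright, negative leaning to the OFF end (box -x), positive to the ON end (box +x). Tripped, it stands between -0.08 and 0.06. Until the latch has been reset at the OFF stop it is rigidly blocked at 0.18 on the way to ON. It stays where it is left; free swinging takes about 1 N.
- off_end (a point): Middle of the white stripe on the box's top (OFF end). Pushed this way the lever meets the latch at -0.18 to -0.48 rad, is stiff (6 to 7 N of push 50 mm above the pivot) for some 0.16 rad, then, latch reset, meets the springy OFF stop at -0.34 to -0.65. Where differs from unit to unit and can only be felt: the push climbs again, by a few N per mm. 10 to 12 N is fully off; over about 16 N does damage.
- on_end (a point): Middle of the green stripe on the box's top (ON end). After a proper reset the lever swings this way with about 1 N and meets a springy ON stop at 0.58 rad, where the push climbs by a few N per mm. Before the reset it hits the rigid latch at 0.18 rad. Over about 16 N of push at either (1.1 N m about the pivot) does damage.
- lever_tip (a point): Middle of the top end of the red lever, 90 mm from the pivot, 156 mm above the counter when upright; its z runs up along the lever. The lever is a flat paddle 10 mm thick (along the box's x when upright) and 26 mm wide (along the box's y), and stands 76 mm out of the box. Push it with closed fingers from either side, or with the fingers open astride it.
- caddy: Black plastic countertop caddy with a rim, 164 by 144 by 152 mm high, loose, origin under its centre. Leave alone.
- jar: Glass jar with a lever clasp, 92 mm across, 135 mm high, loose, origin under its centre. Leave alone.
- trivet: Red silicone trivet, a disc 160 mm across and 8 mm thick, origin under its centre. Leave alone.
- mug: Blue mug 80 mm across, 90 mm high, origin under its centre. Leave alone.
- tin: Tin can 74 mm across, 70 mm high, origin under its centre. Leave alone.
- spoon: Dark wooden spoon lying on a chopping board (200 by 130 by 18 mm). Leave alone.
Not all that is in view belongs to the job. Leave any yellow look-alike of the cutout alone.

How it is judged:
By the outcome, as a careful person would: the job done as asked, in the order asked, and still so for the second after the job is handed in, with the robot touching nothing.
It also fails if it takes over 61 s, if anything falls off the work surface, if the arm or the gripper's body presses on something with over 40 N, if the wrist force passes 120 N, or if a joint passes its speed limit or range.

ROBOT

A 7-joint arm with a two-finger parallel gripper is mounted at the origin on the work surface. World frame = base frame: x ahead of the robot, y to its left, z up, the work surface at z = 0. Lengths are in m, angles in degrees, forces in N, time in s.
With the tool pointing down it reaches from about 0.4 to 0.85 m from the base axis. Payload 4.5 kg.
Tool frame: the origin (TCP) lies midway between the tips of the shut fingers; the grasp point (between the pads) lies 19 mm behind it; z points along the fingers, y is the direction in which the jaws open and shut (so a half turn about z gives the same grasp; the last joint's range is limited). The gripper opens to 85 mm and grips with 20 to 120 N. Pads are 22 mm wide; open, the fingers measure 114 mm over their backs; the gripper's body (76 mm by 85 mm) begins 54 mm behind the grasp point. The pads swing forward as they close: fully open they stand 13 mm farther back than shut.
Start: joints at [1.937, 39.483, -11.15, 89.685, 9.013, 51.709, -12.324], TCP at [0.625, 0, 0.231] pointing down, gripper open.
Joint ranges: [-172.22, 172.22], [-26.19, 119.32], [-84.43, 86.54], [7.71, 146.69], [-57.33, 237.33], [2.42, 119.75], [-152.13, 152.13]. Speed limits (degrees/s): [147.25, 147.25, 180, 180, 180, 180, 180].

INTERFACE

Orientations are given as [roll, pitch, yaw] about the fixed x, y, z axes, in that order (R = Rz(yaw) Ry(pitch) Rx(roll)).
In Python, from rig import sensors, imaging, sign_off gives the robot as it stands.
- The arm moves only by the shell command python3 -m jog 'ROWS' [OPENING] [FORCE]. ROWS is JSON, a list of rows, each an object with "linear": the shift along the world's x, y, z in m, a list of three; "angular": the turn, a rotation vector about the world's x, y, z in rad, a list of three. A call has 1 to 20 rows; each row shifts and turns the commanded pose from where the row before left it; what a row does not reach is not made up. A row lasts 1/10 s, in which the tool goes at most 50 mm and 8.59 degrees, less where a joint would pass 70% of its speed; a pose out of reach is approached as far as the arm can. A call with a gripper value outside its range is refused whole. OPENING is the finger opening in m, from 0 to 0.0854, set as the call begins (- or left out, the last holds). The fingers move at their own pace and stop on an object; FORCE is the grip in N (left out, the last holds). Time passes only in rows, so rows that do not move let the fingers close. It gives the time, the measured TCP pose, the force and the opening at its end, in the units of the state.
- sensors.state(): the state, without advancing time (a new reading comes with each control period).
- imaging.capture(name): name is "scene" or "side" or "wrist"; returns a dict with "pixels" (480x640x3 uint8, red, green, blue), "depth" (480x640 float32, m along the optical axis (not along the pixel's ray), 0 where there is no reading), "mtx" (3x3 intrinsics, pixels), "k1" (the pictures are not rectified: a ray, as slopes to the right and down, at radius r is drawn at 1 + k1 r^2 times it, then the intrinsics apply), "world_from_camera" (4x4, takes a point from camera to world coordinates). Camera axes: x right, y down, z forward; pixel columns grow to the right and rows downward; lengths in m; the calibration is good to about 2 mm. A picture is of the moment at which its call begins.
- sign_off(): hands the job in, once; it reports no verdict.
The state is a dict: "time": time; "joint_positions": joint angles; "qvel": joint speeds; "joint_torque": joint torques, N m; "eef_pos": TCP position; "orientation": TCP orientation; "wrist_force": force on the tool from outside, world axes, zero at the start; "wrist_torque": the same for the moment, N m; "opening": finger opening in m.
Only numpy, scipy, OpenCV 4.12 (cv2) and the standard library are available. Lean on these libraries where they do the work, as an engineer would, in place of code of your own. Each camera call takes 0.05 s, during which the arm holds its last target.

## Working session

There is one attempt and no reset: what is moved stays moved. The work goes in short steps, Python scripts to look and compute and a shell command to move; the robot and the scene stay as the last step left them, time stands still between calls to the robot, and variables do not carry over. Pictures are saved under pics/ and viewed, and the job is handed in when it is done.

```bash
ls; mkdir -p pics; cat > h.py <<'E'
import numpy as np,cv2
from rig import sensors,imaging
def grab(n,tag):
    c=imaging.capture(n); np.savez('pics/%s.npz'%tag,**c); cv2.imwrite('pics/%s.png'%tag,c['pixels'][:,:,::-1]); return c
def load(tag): return dict(np.load('pics/%s.npz'%tag))
def ray(c,u,v):
    K=c['mtx'];d=np.array([(u-K[0,2])/K[0,0],(v-K[1,2])/K[1,1]]);s=d.copy();k=float(c['k1'])
    for _ in range(20): s=d/(1+k*(s@s))
    return np.array([s[0],s[1],1.])
def pt(c,u,v,z=None):
    r=ray(c,u,v);T=c['world_from_camera']
    if z is None:
        d=c['depth'][int(v),int(u)]; return T[:3,:3]@(r*d)+T[:3,3]
    w=T[:3,:3]@r; t=(z-T[2,3])/w[2]; return T[:3,3]+t*w
E
python3 - <<'E'
from h import *
print(sensors.state())
for n in('scene','side','wrist'): grab(n,n+'0')
E
```

```text
pics
{'time': 0.0, 'joint_positions': array([  1.93530568,  39.53533878, -11.14452996,  89.74556753,
         9.01229936,  51.71050874, -12.32462095]), 'qvel': array([ 0.03407811,  0.08661968,  0.02786752,  0.01391925,  0.04796972,
        0.04801637, -0.10960763]), 'joint_torque': array([ 1.13546095e-03, -5.39627159e+01, -1.26661520e+00, -1.58547074e+01,
        9.07521317e-03,  9.41080711e-03,  5.53111545e-05]), 'eef_pos': array([ 6.24334189e-01, -4.00204350e-05,  2.30457217e-01]), 'orientation': array([-1.79890723e+02,  7.85894534e-03,  9.00054841e+01]), 'wrist_force': array([-0.67132992, -0.77087113,  0.54480569]), 'wrist_torque': array([-0.00428958,  0.03340742,  0.00916363]), 'opening': 0.08533472186598981}
```

View pics/scene0.png

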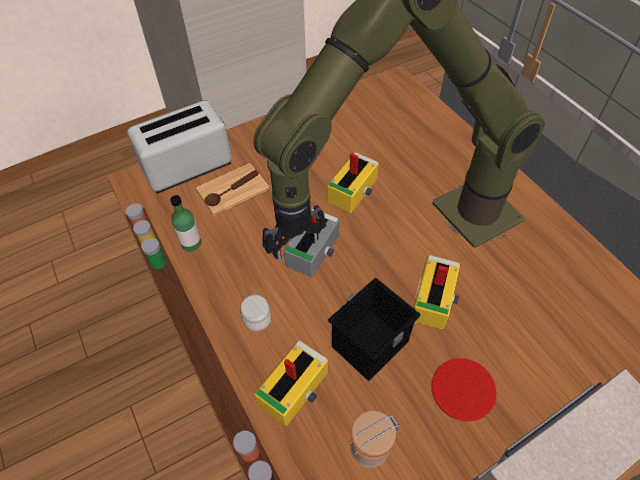

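View pics/side0.png

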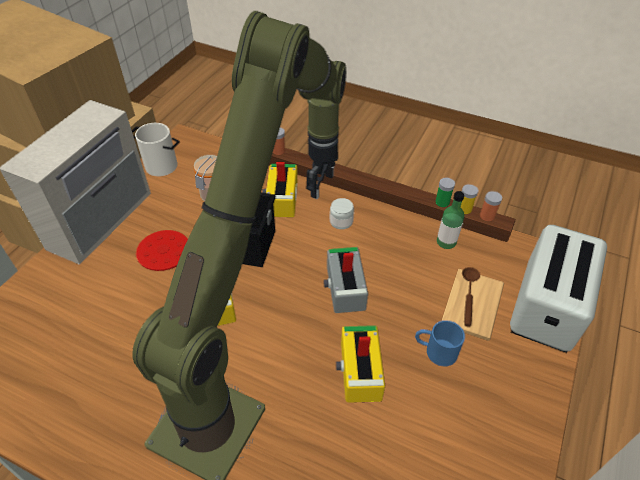

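View pics/wrist0.png

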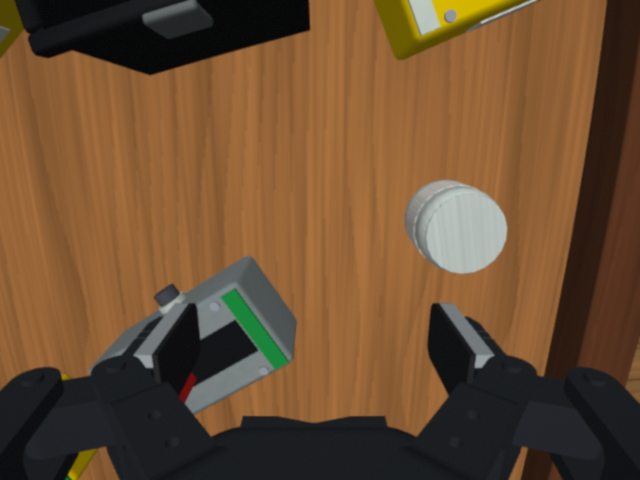

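Four boxes are in view: the grey one at scene (312,245) / side (347,280), and yellow look-alikes at scene (353,182), (438,290) and (292,382). Only the grey one fits the description, so I'll enlarge it to confirm.

```bash
python3 - <<'E'
from h import *
c=load('side0');p=c['pixels'][235:325,305:395,::-1]
cv2.imwrite('pics/side0c.png',cv2.resize(p,None,fx=6.6,fy=6.6,interpolation=cv2.INTER_CUBIC))
E
```

```text
(no output)
```

View pics/side0c.png

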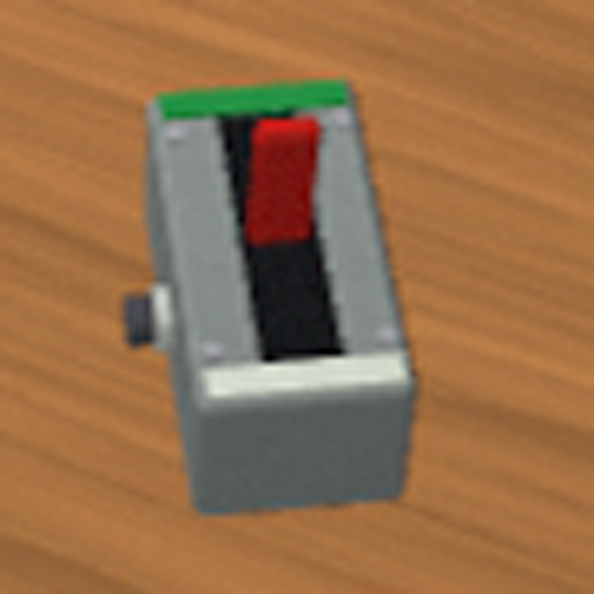

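The crop shows the grey box with green stripe at the far end (250,98), white stripe at the near end (308,378), and the red lever tip at about (288,130). Next: corners at z=0.08.

```bash
python3 - <<'E'
from h import *
c=load('side0')
def q(x,y,z): return pt(c,305+x/6.6-.5,235+y/6.6-.5,z)
P={k:q(*v,.08) for k,v in dict(gl=(155,95),gr=(350,83),wl=(203,398),wr=(412,378)).items()}
for k,v in P.items(): print(k,v.round(4))
o=sum(P.values())/4; ax=(P['gl']+P['gr']-P['wl']-P['wr'])/2
print('centre',o,'len',np.linalg.norm(ax),'wid',np.linalg.norm(P['gl']-P['gr']),np.linalg.norm(P['wl']-P['wr']),'yaw',np.degrees(np.arctan2(ax[1],ax[0])))
t=q(288,122,.156);print('tip',t,(t-o)[:2]@ax[:2]/np.linalg.norm(ax))
# depth check of top: points on the top face
m=[]
for v in range(235,325):
  for u in range(305,395):
    X=pt(c,u,v)
    if c['depth'][v,u]>0 and .076<X[2]<.084: m.append(X[:2])
m=np.array(m,np.float32);r=cv2.minAreaRect(m*1000);print(len(m),r)
for k,(u,v) in dict(mug=(445,343),jarlid=(342,207)).items(): print(k,pt(c,u,v))
E
```

```text
gl [ 0.5611 -0.053   0.08  ]
gr [ 0.6041 -0.1255  0.08  ]
wl [ 0.4237 -0.138   0.08  ]
wr [ 0.4695 -0.2091  0.08  ]
centre [ 0.51460387 -0.13140226  0.08      ] len 0.15999880394379654 wid 0.08425542922802581 0.08466557572925637 yaw 31.790263613161834
tip [ 0.51039222 -0.13316096  0.156     ] -0.004506327288769542
1191 ((511.3318786621094, -132.76332092285156), (172.7584228515625, 92.64940643310547), 32.4129638671875)
mug [ 0.45985009 -0.43796655  0.00439445]
jarlid [ 0.74207151 -0.01644685  0.07029988]
```

```bash
python3 - <<'E'
from h import *
o=np.array([.513,-.132]);a=np.radians(32);R=np.array([[np.cos(a),np.sin(a)],[-np.sin(a),np.cos(a)]])
for n in('side0','scene0','wrist0'):
  c=load(n);h={}
  for v in range(0,480,2):
    for u in range(0,640,2):
      if c['depth'][v,u]>0:
        X=pt(c,u,v)
        if X[2]>.03 and X[2]<.2:
          b=R@(X[:2]-o)
          if abs(b[0])<.3 and abs(b[1])<.2:
            k=(int(np.floor(b[0]/.03)),int(np.floor(b[1]/.03)));h[k]=max(h.get(k,0),X[2])
  print(n,'rows box x from -300, cols box y -210.. step 30, height mm')
  for i in range(-10,10): print(i*30,' '.join('%4d'%(1000*h.get((i,j),0)) for j in range(-7,7)))
c=load('side0')
r=c['pixels'].astype(int)
pts=[pt(c,u,v) for v in range(250,275) for u in range(335,360) if r[v,u,0]>120 and r[v,u,1]<60 and r[v,u,2]<60]
for X in pts[::8]: print((R@(X[:2]-o)).round(4),X[2].round(4))
E
```

```text
side0 rows box x from -300, cols box y -210.. step 30, height mm
-300    0    0    0    0    0   82   85   88   88    0    0    0    0    0
-270   92   93    0    0    0   84  158  158   82   36    0    0    0    0
-240   98   93    0    0    0   84   84   86   84    0    0    0    0    0
-210   96   79   58    0    0   86   88   89   84    0    0    0    0    0
-180    0    0    0    0    0    0    0   77   78    0    0    0    0    0
-150    0    0    0    0    0    0    0    0    0    0    0    0    0    0
-120    0    0    0    0    0    0    0    0    0    0    0    0    0    0
-90    0    0    0    0    0   85   87   87   86    0    0    0    0    0
-60    0    0    0    0    0   83   88   86   85    0    0    0    0    0
-30    0    0    0    0    0   82  161  158   84   42    0    0    0    0
0    0    0    0    0    0   83   85  108   85   39    0    0    0    0
30    0    0    0    0    0   84   81   84   84    0    0    0    0    0
60    0    0    0    0    0   84   89   87   86    0    0    0    0    0
90    0    0    0    0    0    0    0    0    0    0    0    0    0   
[... 3214 characters left out ...]
 0    0    0    0    0    0  154
180    0    0    0    0    0    0    0    0    0    0    0    0    0  154
210    0    0    0    0    0   69   69   61    0    0    0    0    0  109
240    0    0    0    0    0   69   69   69    0    0    0    0    0   83
270    0    0    0    0    0   69   70   69    0    0    0   81   76    0
[0.0003 0.0108] 0.1536
[-0.0035 -0.0098] 0.1554
[-0.0037 -0.0073] 0.1519
[-0.007  -0.0014] 0.1525
[-0.0085  0.0013] 0.1506
[-0.0096  0.004 ] 0.148
[-0.0086  0.0115] 0.1397
[-0.0056  0.0026] 0.1309
[-0.0065 -0.0082] 0.1265
[-0.01    0.0029] 0.1237
[-0.0057 -0.0009] 0.1139
[-0.005   0.0013] 0.1049
[-0.0067  0.0094] 0.0994
[-0.002  -0.0083] 0.0871
[-0.0076 -0.0073] 0.0898
```

```bash
python3 -m jog '[{"linear":[-0.022,-0.026,0],"angular":[0,0,0.11]},{"linear":[-0.022,-0.026,0],"angular":[0,0,0.11]},{"linear":[-0.022,-0.026,0],"angular":[0,0,0.11]},{"linear":[-0.022,-0.026,0],"angular":[0,0,0.11]},{"linear":[-0.023,-0.028,0],"angular":[0,0,0.118]},{"linear":[0,0,0],"angular":[0,0,0]},{"linear":[0,0,0],"angular":[0,0,0]},{"linear":[0,0,0],"angular":[0,0,0]}]' 0.06
python3 - <<'E'
from h import *
print(sensors.state())
for n in ('scene','side','wrist'): grab(n,n+'1')
a=[load(n+'1')['pixels'] for n in('side','wrist')]
cv2.imwrite('pics/s1c.png',cv2.resize(a[0][150:350,250:450,::-1],(600,600),interpolation=cv2.INTER_CUBIC))
E
```

```text
time: 0.95
eef_pos: [0.5149, -0.1308, 0.2314]
orientation: [179.9, -0.0, 122.0]
wrist_force: [0.4, 0.8, -0.0]
opening: 0.0601
{'time': 0.95, 'joint_positions': array([ 22.90111573,  33.37736769, -21.82863572, 105.58503618,
        16.97803821,  44.1815696 ,  24.08431464]), 'qvel': array([-0.89860168,  0.15992494, -0.18309486, -0.23595759, -0.00874661,
        0.1542724 ,  0.27794198]), 'joint_torque': array([ 1.03995357e+00, -4.59126663e+01, -2.59661995e+00, -1.34805661e+01,
        5.01113373e-02,  4.63458931e-02, -2.59514440e-03]), 'eef_pos': array([ 0.51487566, -0.13079993,  0.23141527]), 'orientation': array([ 1.79916608e+02, -1.52094248e-02,  1.22015500e+02]), 'wrist_force': array([ 0.43494745,  0.8419031 , -0.04914824]), 'wrist_torque': array([-0.03897565,  0.00021916,  0.06576867]), 'opening': 0.060092687959904904}
```

View pics/s1c.png

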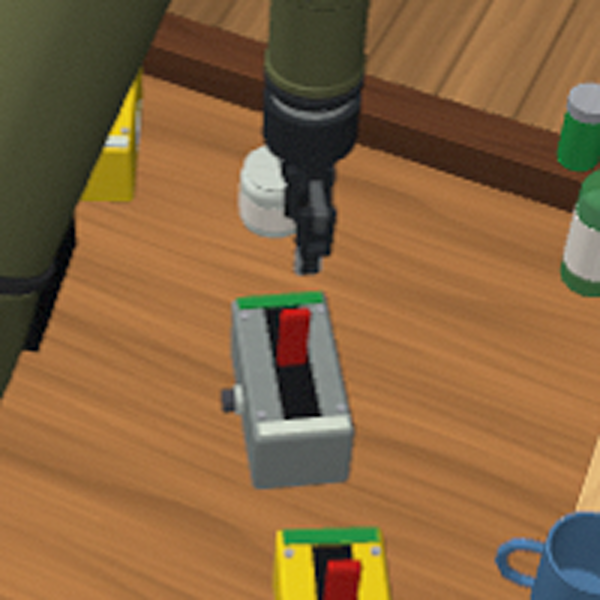

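View pics/wrist1.png

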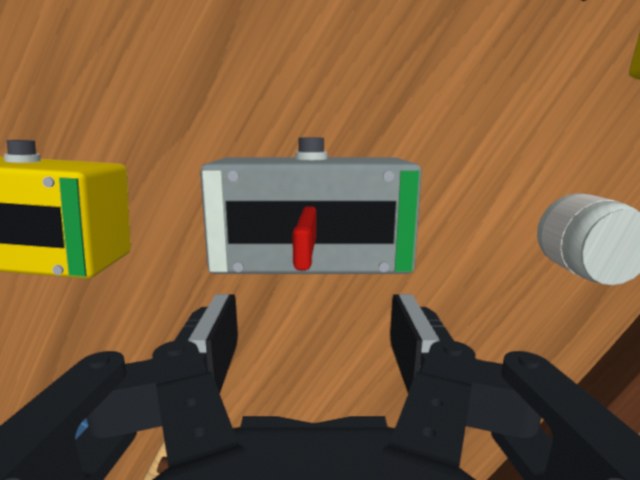

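Gripper is above the box, jaws along its length; wrist view has the top face at (203–419, 168–272), lever top at (303,267). Refine the centre from it.

```bash
python3 - <<'E'
from h import *
c=load('wrist1')
P=[pt(c,u,v,.08) for u,v in((203,169),(209,272),(412,272),(419,170))]
for p in P: print(p.round(4))
o=sum(P)/4;ax=(P[3]+P[2]-P[0]-P[1])/2
print(o,np.linalg.norm(ax),np.degrees(np.arctan2(ax[1],ax[0])),np.linalg.norm(P[0]-P[1]))
t=pt(c,303,262,.156);print(t, (t-o)[:2]@ax[:2]/np.linalg.norm(ax), (t-o)[:2]@np.array([-ax[1],ax[0]])/np.linalg.norm(ax))
E
```

```text
[ 0.4229 -0.1391  0.08  ]
[ 0.4651 -0.209   0.08  ]
[ 0.603  -0.1226  0.08  ]
[ 0.5598 -0.0542  0.08  ]
[ 0.51272463 -0.13121295  0.08      ] 0.1618788015444947 31.92094163711213 0.08164056341222048
[ 0.51238289 -0.13845971  0.156     ] -0.0041217805487226405 -0.005970200118776836
```

```bash
python3 -m jog '[{"linear":[-0.001,0,-0.031],"angular":[0,0,0]},{"linear":[-0.001,0,-0.031],"angular":[0,0,0]},{"linear":[0,0,-0.031],"angular":[0,0,0]},{"linear":[0,0,-0.03],"angular":[0,0,0]},{"linear":[0,0,0],"angular":[0,0,0]},{"linear":[0,0,0],"angular":[0,0,0]},{"linear":[0,0,0],"angular":[0,0,0]}]'
python3 - <<'E'
from h import *
s=sensors.state();print(s['wrist_force'],s['wrist_torque'])
grab('side','side2');grab('wrist','wrist2')
a=load('side2')['pixels'];cv2.imwrite('pics/s2c.png',cv2.resize(a[180:330,280:430,::-1],(600,600),interpolation=cv2.INTER_CUBIC))
E
```

```text
time: 1.8
eef_pos: [0.5134, -0.1317, 0.1097]
orientation: [179.9, 0.1, 122.0]
wrist_force: [-0.5, 0.2, 0.9]
opening: 0.06
[-0.51714725  0.20684885  0.92156612] [-0.03608924  0.02090347 -0.02379138]
```

View pics/s2c.png

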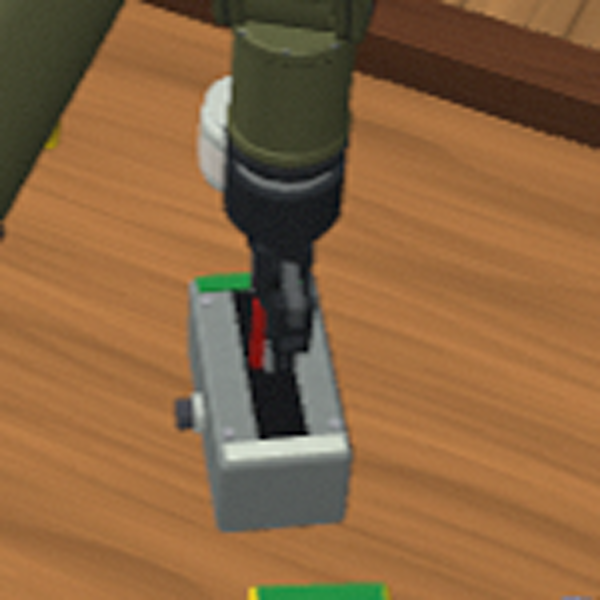

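View pics/wrist2.png

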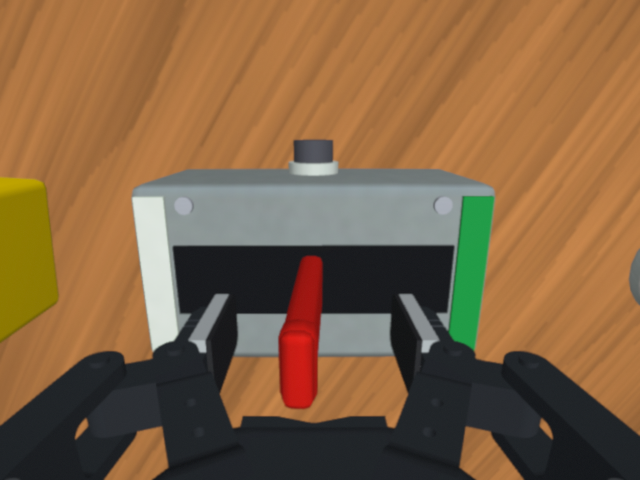

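```bash
cat > r.py <<'E'
from h import *
s=sensors.state();e=np.array([.848,.530]);n=np.array([-.53,.848])
d=s['eef_pos'][:2]-np.array([.5127,-.1315]);f=s['wrist_force'][:2]
print('t %.2f x %.1f y %.1f mm  z %.4f  Fx %.2f Fy %.2f Fz %.2f qv %.1f'%(s['time'],1e3*d@e,1e3*d@n,s['eef_pos'][2],f@e,f@n,s['wrist_force'][2],abs(s['qvel']).max()))
E
python3 r.py
python3 -m jog '[{"linear":[-0.0042,-0.0026,0],"angular":[0,0,0]},{"linear":[-0.0042,-0.0026,0],"angular":[0,0,0]},{"linear":[-0.0042,-0.0026,0],"angular":[0,0,0]},{"linear":[-0.0042,-0.0026,0],"angular":[0,0,0]},{"linear":[-0.0042,-0.0026,0],"angular":[0,0,0]},{"linear":[-0.0042,-0.0026,0],"angular":[0,0,0]},{"linear":[0,0,0],"angular":[0,0,0]}]'
python3 r.py
```

```text
t 1.90 x 0.2 y -0.7 mm  z 0.1098  Fx -0.47 Fy -0.36 Fz 0.07 qv 0.4
time: 2.6
eef_pos: [0.4862, -0.148, 0.1083]
orientation: [-180.0, -0.0, 121.9]
wrist_force: [0.5, -0.8, -0.5]
opening: 0.0598
t 2.60 x -31.2 y 0.0 mm  z 0.1083  Fx -0.00 Fy -0.96 Fz -0.50 qv 0.8
```

```bash
python3 -m jog '[{"linear":[-0.0017,-0.0011,0],"angular":[0,0,0]},{"linear":[0,0,0],"angular":[0,0,0]}]' >/dev/null; python3 r.py;  python3 -m jog '[{"linear":[-0.0017,-0.0011,0],"angular":[0,0,0]},{"linear":[0,0,0],"angular":[0,0,0]}]'>/dev/null; python3 r.py
```

```text
t 2.80 x -32.4 y 0.0 mm  z 0.1083  Fx 0.14 Fy 0.68 Fz 0.09 qv 0.3
t 3.00 x -34.5 y 0.0 mm  z 0.1083  Fx 1.87 Fy 0.40 Fz 0.20 qv 0.2
```

```bash
python3 -m jog '[{"linear":[-0.0017,-0.0011,0],"angular":[0,0,0]},{"linear":[0,0,0],"angular":[0,0,0]}]' >/dev/null; python3 r.py;  python3 -m jog '[{"linear":[-0.0017,-0.0011,0],"angular":[0,0,0]},{"linear":[0,0,0],"angular":[0,0,0]}]'>/dev/null; python3 r.py; python3 -c "
from h import *
grab('wrist','wrist3')"
```

```text
t 3.20 x -36.8 y 0.0 mm  z 0.1083  Fx 0.60 Fy 0.07 Fz -0.13 qv 0.2
t 3.40 x -39.0 y -0.0 mm  z 0.1083  Fx 0.33 Fy -0.66 Fz -1.14 qv 0.2
```

View pics/wrist3.png

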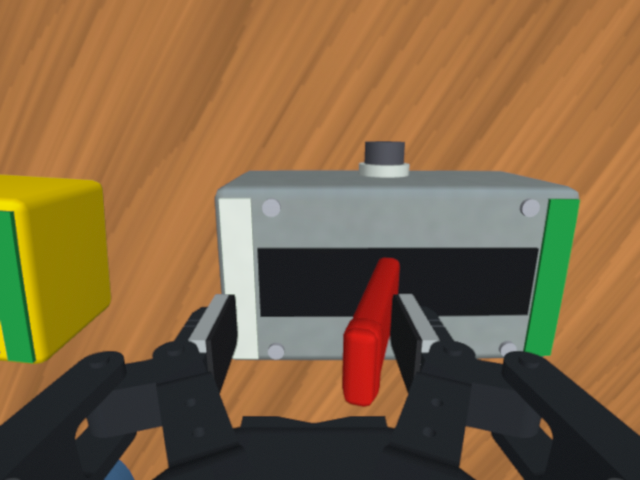

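The right-hand finger at (400,320) is pushing the red lever, which has begun to lean to OFF. Carrying on in small steps.

```bash
for i in 1 2 3; do python3 -m jog '[{"linear":[-0.0013,-0.0008,0],"angular":[0,0,0]},{"linear":[0,0,0],"angular":[0,0,0]}]' >/dev/null; python3 r.py; done
```

```text
t 3.65 x -40.3 y -0.0 mm  z 0.1083  Fx 0.54 Fy 0.93 Fz -0.36 qv 0.1
t 3.85 x -41.9 y -0.0 mm  z 0.1083  Fx 1.37 Fy -0.35 Fz 0.08 qv 0.2
t 4.05 x -43.4 y -0.0 mm  z 0.1083  Fx 1.26 Fy 0.41 Fz -0.24 qv 0.2
```

```bash
python3 -m jog '[{"linear":[-0.0013,-0.0008,0],"angular":[0,0,0]},{"linear":[0,0,0],"angular":[0,0,0]}]' >/dev/null; python3 r.py; python3 -m jog '[{"linear":[-0.0013,-0.0008,0],"angular":[0,0,0]},{"linear":[0,0,0],"angular":[0,0,0]}]' >/dev/null; python3 r.py
```

```text
t 4.25 x -45.0 y -0.0 mm  z 0.1083  Fx 1.36 Fy 0.63 Fz 0.31 qv 0.2
t 4.45 x -46.5 y 0.0 mm  z 0.1083  Fx 0.83 Fy 0.39 Fz -0.50 qv 0.1
```

```bash
python3 -m jog '[{"linear":[-0.0013,-0.0008,0],"angular":[0,0,0]},{"linear":[0,0,0],"angular":[0,0,0]}]' >/dev/null; python3 r.py; python3 -m jog '[{"linear":[-0.0013,-0.0008,0],"angular":[0,0,0]},{"linear":[0,0,0],"angular":[0,0,0]}]' >/dev/null; python3 r.py
```

```text
t 4.65 x -47.8 y -0.0 mm  z 0.1083  Fx 1.17 Fy -0.59 Fz -0.95 qv 0.3
t 4.85 x -48.5 y -0.0 mm  z 0.1084  Fx 2.33 Fy -0.43 Fz -0.13 qv 0.2
```

```bash
python3 -m jog '[{"linear":[-0.0013,-0.0008,0],"angular":[0,0,0]},{"linear":[0,0,0],"angular":[0,0,0]}]' >/dev/null; python3 r.py
```

```text
t 5.05 x -49.4 y -0.1 mm  z 0.1085  Fx 4.73 Fy -0.18 Fz -0.30 qv 0.3
```

```bash
python3 -m jog '[{"linear":[-0.0013,-0.0008,0],"angular":[0,0,0]},{"linear":[0,0,0],"angular":[0,0,0]}]' >/dev/null; python3 r.py; python3 -m jog '[{"linear":[-0.0008,-0.0005,0],"angular":[0,0,0]},{"linear":[0,0,0],"angular":[0,0,0]}]' >/dev/null; python3 r.py
```

```text
t 5.25 x -50.1 y -0.2 mm  z 0.1086  Fx 6.24 Fy 1.18 Fz -1.77 qv 0.2
t 5.45 x -50.6 y -0.2 mm  z 0.1087  Fx 6.47 Fy 0.17 Fz -1.36 qv 0.4
```

```bash
python3 -m jog '[{"linear":[-0.0008,-0.0005,0],"angular":[0,0,0]},{"linear":[0,0,0],"angular":[0,0,0]}]' >/dev/null; python3 r.py; python3 -m jog '[{"linear":[-0.0008,-0.0005,0],"angular":[0,0,0]},{"linear":[0,0,0],"angular":[0,0,0]}]' >/dev/null; python3 r.py
```

```text
t 5.65 x -51.4 y -0.2 mm  z 0.1087  Fx 6.96 Fy -0.01 Fz -0.12 qv 0.1
t 5.85 x -52.3 y -0.3 mm  z 0.1087  Fx 6.74 Fy 0.42 Fz -1.25 qv 0.1
```

```bash
python3 -m jog '[{"linear":[-0.0008,-0.0005,0],"angular":[0,0,0]},{"linear":[0,0,0],"angular":[0,0,0]}]' >/dev/null; python3 r.py; python3 -m jog '[{"linear":[-0.0008,-0.0005,0],"angular":[0,0,0]},{"linear":[0,0,0],"angular":[0,0,0]}]' >/dev/null; python3 r.py
```

```text
t 6.05 x -53.1 y -0.3 mm  z 0.1088  Fx 7.40 Fy 0.10 Fz 0.04 qv 0.2
t 6.25 x -54.1 y -0.4 mm  z 0.1088  Fx 7.10 Fy 0.96 Fz -0.50 qv 0.1
```

```bash
python3 -m jog '[{"linear":[-0.0008,-0.0005,0],"angular":[0,0,0]},{"linear":[0,0,0],"angular":[0,0,0]}]' >/dev/null; python3 r.py; python3 -m jog '[{"linear":[-0.0008,-0.0005,0],"angular":[0,0,0]},{"linear":[0,0,0],"angular":[0,0,0]}]' >/dev/null; python3 r.py
```

```text
t 6.45 x -55.2 y -0.4 mm  z 0.1088  Fx 7.17 Fy -0.31 Fz 0.37 qv 0.1
t 6.65 x -56.2 y -0.4 mm  z 0.1088  Fx 6.14 Fy 0.45 Fz -0.12 qv 0.3
```

```bash
python3 -m jog '[{"linear":[-0.0008,-0.0005,0],"angular":[0,0,0]},{"linear":[0,0,0],"angular":[0,0,0]}]' >/dev/null; python3 r.py; python3 -m jog '[{"linear":[-0.0008,-0.0005,0],"angular":[0,0,0]},{"linear":[0,0,0],"angular":[0,0,0]}]' >/dev/null; python3 r.py
```

```text
t 6.85 x -57.0 y -0.4 mm  z 0.1088  Fx 6.94 Fy 0.43 Fz -1.14 qv 0.2
t 7.05 x -58.0 y -0.4 mm  z 0.1088  Fx 6.52 Fy 0.04 Fz -0.81 qv 0.1
```

```bash
python3 -m jog '[{"linear":[-0.0008,-0.0005,0],"angular":[0,0,0]},{"linear":[0,0,0],"angular":[0,0,0]}]' >/dev/null; python3 r.py
```

```text
t 7.25 x -59.1 y -0.5 mm  z 0.1088  Fx 5.80 Fy 0.89 Fz 0.21 qv 0.2
```

```bash
python3 -m jog '[{"linear":[-0.0008,-0.0005,0],"angular":[0,0,0]},{"linear":[0,0,0],"angular":[0,0,0]}]' >/dev/null; python3 r.py; python3 -m jog '[{"linear":[0,0,0],"angular":[0,0,0]}]' >/dev/null; python3 r.py
```

```text
t 7.45 x -59.6 y -0.5 mm  z 0.1088  Fx 7.38 Fy 0.34 Fz -0.19 qv 0.1
t 7.55 x -59.6 y -0.5 mm  z 0.1088  Fx 7.10 Fy 0.32 Fz -1.80 qv 0.1
```

```bash
python3 -m jog '[{"linear":[-0.0008,-0.0005,0],"angular":[0,0,0]},{"linear":[0,0,0],"angular":[0,0,0]}]' >/dev/null; python3 r.py; python3 -m jog '[{"linear":[0,0,0],"angular":[0,0,0]}]' >/dev/null; python3 r.py
```

```text
t 7.75 x -59.9 y -0.5 mm  z 0.1090  Fx 7.80 Fy 0.32 Fz -0.25 qv 0.1
t 7.85 x -59.9 y -0.5 mm  z 0.1090  Fx 8.23 Fy 0.73 Fz -0.79 qv 0.1
```

```bash
python3 -c "
from h import *
grab('wrist','wrist4')"
```

```text
(no output)
```

View pics/wrist4.png

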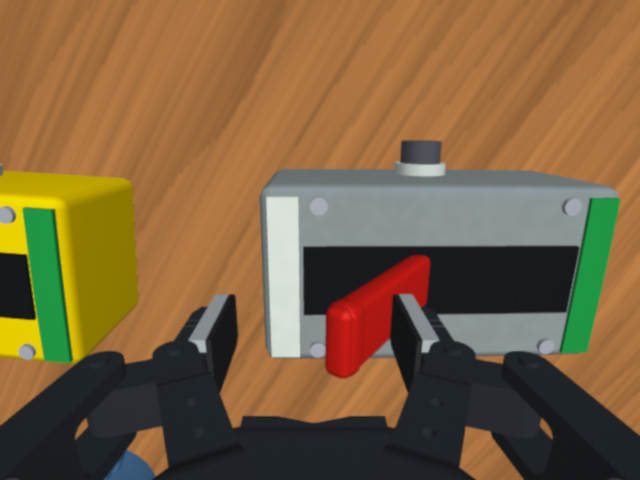

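The lever leans well toward the white stripe (tip about (340,340)), and the force is climbing again past the plateau: that's the OFF stop.

```bash
python3 -m jog '[{"linear":[-0.0008,-0.0005,0],"angular":[0,0,0]},{"linear":[0,0,0],"angular":[0,0,0]}]' >/dev/null; python3 r.py; python3 -m jog '[{"linear":[0,0,0],"angular":[0,0,0]}]' >/dev/null; python3 r.py
```

```text
t 8.10 x -60.3 y -0.6 mm  z 0.1090  Fx 8.70 Fy 0.02 Fz 0.71 qv 0.1
t 8.20 x -60.3 y -0.6 mm  z 0.1091  Fx 9.31 Fy 0.63 Fz 0.97 qv 0.1
```

```bash
python3 -m jog '[{"linear":[-0.0008,-0.0005,0],"angular":[0,0,0]},{"linear":[0,0,0],"angular":[0,0,0]}]' >/dev/null; python3 r.py; python3 -m jog '[{"linear":[0,0,0],"angular":[0,0,0]}]' >/dev/null; python3 r.py
```

```text
t 8.40 x -61.2 y -0.6 mm  z 0.1091  Fx 9.29 Fy 0.37 Fz 0.34 qv 0.2
t 8.50 x -61.2 y -0.6 mm  z 0.1091  Fx 8.97 Fy 0.34 Fz 0.25 qv 0.1
```

```bash
python3 -m jog '[{"linear":[-0.0008,-0.0005,0],"angular":[0,0,0]},{"linear":[0,0,0],"angular":[0,0,0]}]' >/dev/null; python3 r.py; python3 -m jog '[{"linear":[0,0,0],"angular":[0,0,0]}]' >/dev/null; python3 r.py
```

```text
t 8.70 x -61.6 y -0.6 mm  z 0.1091  Fx 9.84 Fy 0.52 Fz -0.64 qv 0.1
t 8.80 x -61.6 y -0.7 mm  z 0.1091  Fx 10.17 Fy 0.55 Fz 0.12 qv 0.1
```

```bash
python3 -m jog '[{"linear":[-0.0008,-0.0005,0],"angular":[0,0,0]},{"linear":[0,0,0],"angular":[0,0,0]}]' >/dev/null; python3 r.py; python3 -m jog '[{"linear":[0,0,0],"angular":[0,0,0]}]' >/dev/null; python3 r.py
```

```text
t 9.00 x -62.0 y -0.7 mm  z 0.1092  Fx 10.60 Fy 0.86 Fz 0.17 qv 0.1
t 9.10 x -62.0 y -0.7 mm  z 0.1092  Fx 10.33 Fy 0.29 Fz 1.07 qv 0.1
```

```bash
python3 -m jog '[{"linear":[-0.0008,-0.0005,0],"angular":[0,0,0]},{"linear":[0,0,0],"angular":[0,0,0]}]' >/dev/null; python3 r.py; python3 -m jog '[{"linear":[0,0,0],"angular":[0,0,0]}]' >/dev/null; python3 r.py
```

```text
t 9.30 x -62.3 y -0.8 mm  z 0.1093  Fx 10.65 Fy 1.80 Fz 1.31 qv 0.1
t 9.40 x -62.3 y -0.8 mm  z 0.1093  Fx 10.47 Fy 1.15 Fz 0.67 qv 0.2
```

```bash
python3 -m jog '[{"linear":[-0.0006,-0.0004,0],"angular":[0,0,0]},{"linear":[0,0,0],"angular":[0,0,0]}]' >/dev/null; python3 r.py; python3 -m jog '[{"linear":[0,0,0],"angular":[0,0,0]}]' >/dev/null; python3 r.py
```

```text
t 9.60 x -62.5 y -0.9 mm  z 0.1094  Fx 11.42 Fy 1.24 Fz 1.14 qv 0.1
t 9.70 x -62.5 y -0.9 mm  z 0.1094  Fx 12.24 Fy 0.99 Fz 0.25 qv 0.1
```

About 12 N against the OFF stop, so it is fully off. Now reverse toward ON.

```bash
python3 -m jog '[{"linear":[0.0042,0.0026,0],"angular":[0,0,0]},{"linear":[0.0042,0.0026,0],"angular":[0,0,0]},{"linear":[0.0042,0.0026,0],"angular":[0,0,0]},{"linear":[0.0042,0.0026,0],"angular":[0,0,0]},{"linear":[0.0042,0.0026,0],"angular":[0,0,0]},{"linear":[0.0042,0.0026,0],"angular":[0,0,0]},{"linear":[0.0042,0.0026,0],"angular":[0,0,0]},{"linear":[0,0,0],"angular":[0,0,0]},{"linear":[0,0,0],"angular":[0,0,0]}]'; python3 r.py;  python3 -c "
from h import *
grab('wrist','wrist5')"
```

```text
time: 10.6
eef_pos: [0.4834, -0.1498, 0.1082]
orientation: [-180.0, -0.0, 122.0]
wrist_force: [0.6, 0.6, 0.0]
opening: 0.0601
t 10.60 x -34.6 y -0.0 mm  z 0.1082  Fx 0.84 Fy 0.24 Fz 0.05 qv 0.4
```

View pics/wrist5.png

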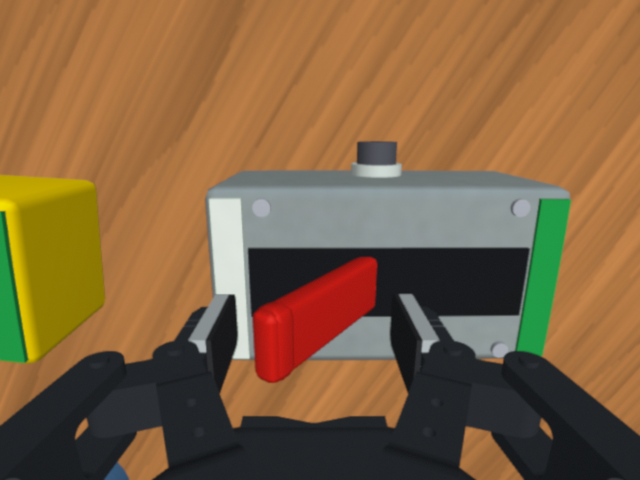

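The lever stays leaning OFF with both fingers clear of it. Sweep to ON.

```bash
python3 -m jog '[{"linear":[0.0042,0.0026,0],"angular":[0,0,0]},{"linear":[0.0025,0.0016,0],"angular":[0,0,0]},{"linear":[0.0025,0.0016,0],"angular":[0,0,0]},{"linear":[0.0025,0.0016,0],"angular":[0,0,0]},{"linear":[0.0025,0.0016,0],"angular":[0,0,0]},{"linear":[0.0025,0.0016,0],"angular":[0,0,0]},{"linear":[0.0025,0.0016,0],"angular":[0,0,0]},{"linear":[0.0025,0.0016,0],"angular":[0,0,0]},{"linear":[0.0025,0.0016,0],"angular":[0,0,0]}]'; python3 r.py
```

```text
time: 11.55
eef_pos: [0.5081, -0.1342, 0.1083]
orientation: [180.0, 0.0, 122.0]
wrist_force: [-0.6, -0.9, 1.4]
opening: 0.0599
t 11.55 x -5.3 y 0.1 mm  z 0.1083  Fx -1.00 Fy -0.43 Fz 1.38 qv 3.4
```

```bash
python3 -m jog '[{"linear":[0.0025,0.0016,0],"angular":[0,0,0]},{"linear":[0.0025,0.0016,0],"angular":[0,0,0]},{"linear":[0.0025,0.0016,0],"angular":[0,0,0]},{"linear":[0.0025,0.0016,0],"angular":[0,0,0]},{"linear":[0.0025,0.0016,0],"angular":[0,0,0]},{"linear":[0.0025,0.0016,0],"angular":[0,0,0]},{"linear":[0.0025,0.0016,0],"angular":[0,0,0]},{"linear":[0.0025,0.0016,0],"angular":[0,0,0]}]'; python3 r.py
```

```text
time: 12.35
eef_pos: [0.528, -0.1215, 0.1083]
orientation: [180.0, -0.0, 122.0]
wrist_force: [-0.9, -1.0, -0.0]
opening: 0.0603
t 12.35 x 18.2 y 0.4 mm  z 0.1083  Fx -1.24 Fy -0.36 Fz -0.03 qv 3.7
```

Now past the 0.18 rad latch position (TCP x ≈ 33) in small steps.

```bash
python3 -m jog '[{"linear":[0.0025,0.0016,0],"angular":[0,0,0]},{"linear":[0.0025,0.0016,0],"angular":[0,0,0]},{"linear":[0.0013,0.0008,0],"angular":[0,0,0]},{"linear":[0.0013,0.0008,0],"angular":[0,0,0]},{"linear":[0,0,0],"angular":[0,0,0]}]' >/dev/null; python3 r.py; python3 -m jog '[{"linear":[0.0013,0.0008,0],"angular":[0,0,0]},{"linear":[0,0,0],"angular":[0,0,0]}]' >/dev/null; python3 r.py;
```

```text
t 12.85 x 27.0 y 0.4 mm  z 0.1083  Fx -0.33 Fy 0.45 Fz 0.58 qv 0.4
t 13.05 x 28.5 y 0.4 mm  z 0.1083  Fx -0.41 Fy 0.23 Fz 1.28 qv 0.2
```

```bash
 python3 -m jog '[{"linear":[0.0013,0.0008,0],"angular":[0,0,0]},{"linear":[0,0,0],"angular":[0,0,0]}]' >/dev/null; python3 r.py; python3 -m jog '[{"linear":[0.0013,0.0008,0],"angular":[0,0,0]},{"linear":[0,0,0],"angular":[0,0,0]}]' >/dev/null; python3 r.py;
```

```text
t 13.25 x 30.3 y 0.4 mm  z 0.1084  Fx -0.42 Fy -0.02 Fz 1.13 qv 0.1
t 13.45 x 31.9 y 0.4 mm  z 0.1083  Fx -0.68 Fy -0.56 Fz 0.92 qv 0.2
```

```bash
 python3 -m jog '[{"linear":[0.0013,0.0008,0],"angular":[0,0,0]},{"linear":[0,0,0],"angular":[0,0,0]}]' >/dev/null; python3 r.py; python3 -m jog '[{"linear":[0.0013,0.0008,0],"angular":[0,0,0]},{"linear":[0,0,0],"angular":[0,0,0]}]' >/dev/null; python3 r.py;
```

```text
t 13.65 x 33.4 y 0.4 mm  z 0.1083  Fx -1.51 Fy -0.01 Fz 1.08 qv 0.2
t 13.85 x 34.8 y 0.4 mm  z 0.1082  Fx -1.51 Fy -0.24 Fz -0.12 qv 0.2
```

```bash
 python3 -m jog '[{"linear":[0.0013,0.0008,0],"angular":[0,0,0]},{"linear":[0,0,0],"angular":[0,0,0]}]' >/dev/null; python3 r.py; python3 -m jog '[{"linear":[0.0013,0.0008,0],"angular":[0,0,0]},{"linear":[0,0,0],"angular":[0,0,0]}]' >/dev/null; python3 r.py;
```

```text
t 14.05 x 36.3 y 0.4 mm  z 0.1082  Fx -1.68 Fy 0.32 Fz -0.16 qv 0.2
t 14.25 x 37.9 y 0.4 mm  z 0.1083  Fx -1.12 Fy -0.47 Fz -0.25 qv 0.2
```

```bash
 python3 -m jog '[{"linear":[0.0013,0.0008,0],"angular":[0,0,0]},{"linear":[0,0,0],"angular":[0,0,0]}]' >/dev/null; python3 r.py; python3 -m jog '[{"linear":[0.0013,0.0008,0],"angular":[0,0,0]},{"linear":[0,0,0],"angular":[0,0,0]}]' >/dev/null; python3 r.py;
```

```text
t 14.45 x 39.4 y 0.3 mm  z 0.1083  Fx -0.13 Fy 0.05 Fz -0.55 qv 0.2
t 14.65 x 41.0 y 0.3 mm  z 0.1084  Fx 0.08 Fy 0.41 Fz 0.20 qv 0.1
```

```bash
 python3 -m jog '[{"linear":[0.0017,0.0011,0],"angular":[0,0,0]},{"linear":[0.0017,0.0011,0],"angular":[0,0,0]},{"linear":[0,0,0],"angular":[0,0,0]}]' >/dev/null; python3 r.py; python3 -m jog '[{"linear":[0.0017,0.0011,0],"angular":[0,0,0]},{"linear":[0.0017,0.0011,0],"angular":[0,0,0]},{"linear":[0,0,0],"angular":[0,0,0]}]' >/dev/null; python3 r.py;
```

```text
t 14.95 x 45.4 y 0.4 mm  z 0.1084  Fx -0.63 Fy -0.11 Fz -0.24 qv 0.3
t 15.25 x 49.4 y 0.5 mm  z 0.1084  Fx -1.49 Fy -0.29 Fz 0.08 qv 0.2
```

The latch is clear: it swings freely past x=34. Now approach the ON stop in small steps.

```bash
 python3 -m jog '[{"linear":[0.0013,0.0008,0],"angular":[0,0,0]},{"linear":[0,0,0],"angular":[0,0,0]}]' >/dev/null; python3 r.py; python3 -m jog '[{"linear":[0.0013,0.0008,0],"angular":[0,0,0]},{"linear":[0,0,0],"angular":[0,0,0]}]' >/dev/null; python3 r.py;
```

```text
t 15.45 x 50.6 y 0.5 mm  z 0.1083  Fx -0.39 Fy -1.03 Fz 0.12 qv 0.2
t 15.65 x 52.1 y 0.4 mm  z 0.1083  Fx -1.11 Fy -0.38 Fz 0.20 qv 0.2
```

```bash
 python3 -m jog '[{"linear":[0.0013,0.0008,0],"angular":[0,0,0]},{"linear":[0,0,0],"angular":[0,0,0]}]' >/dev/null; python3 r.py; python3 -m jog '[{"linear":[0.0008,0.0005,0],"angular":[0,0,0]},{"linear":[0,0,0],"angular":[0,0,0]}]' >/dev/null; python3 r.py;
```

```text
t 15.85 x 53.7 y 0.4 mm  z 0.1084  Fx -0.95 Fy 0.13 Fz 0.22 qv 0.1
t 16.05 x 54.5 y 0.4 mm  z 0.1083  Fx -1.43 Fy -0.31 Fz -0.84 qv 0.1
```

```bash
 python3 -c "
from h import *
grab('wrist','wrist6')"
```

```text
(no output)
```

View pics/wrist6.png

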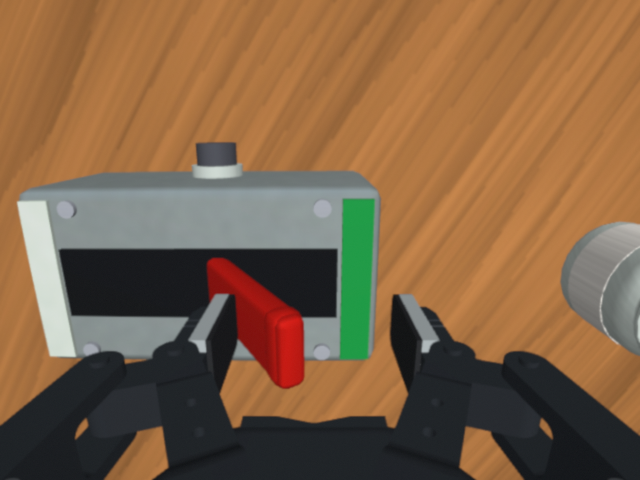

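The left finger at (222,330) is carrying the lever, which now leans toward the green stripe.

```bash
 python3 -m jog '[{"linear":[0.0008,0.0005,0],"angular":[0,0,0]},{"linear":[0,0,0],"angular":[0,0,0]}]' >/dev/null; python3 r.py; python3 -m jog '[{"linear":[0.0008,0.0005,0],"angular":[0,0,0]},{"linear":[0,0,0],"angular":[0,0,0]}]' >/dev/null; python3 r.py;
```

```text
t 16.30 x 55.4 y 0.4 mm  z 0.1084  Fx -0.69 Fy 1.12 Fz -0.37 qv 0.2
t 16.50 x 56.1 y 0.4 mm  z 0.1083  Fx -1.60 Fy 0.06 Fz -0.35 qv 0.2
```

```bash
 python3 -m jog '[{"linear":[0.0008,0.0005,0],"angular":[0,0,0]},{"linear":[0,0,0],"angular":[0,0,0]}]' >/dev/null; python3 r.py; python3 -m jog '[{"linear":[0.0008,0.0005,0],"angular":[0,0,0]},{"linear":[0,0,0],"angular":[0,0,0]}]' >/dev/null; python3 r.py;
```

```text
t 16.70 x 56.7 y 0.4 mm  z 0.1082  Fx -2.90 Fy 0.14 Fz -0.19 qv 0.2
t 16.90 x 57.3 y 0.4 mm  z 0.1081  Fx -3.81 Fy 0.76 Fz 0.23 qv 0.1
```

```bash
 python3 -m jog '[{"linear":[0.0008,0.0005,0],"angular":[0,0,0]},{"linear":[0,0,0],"angular":[0,0,0]}]' >/dev/null; python3 r.py; python3 -m jog '[{"linear":[0.0008,0.0005,0],"angular":[0,0,0]},{"linear":[0,0,0],"angular":[0,0,0]}]' >/dev/null; python3 r.py;
```

```text
t 17.10 x 58.1 y 0.4 mm  z 0.1081  Fx -4.71 Fy 0.60 Fz -0.07 qv 0.2
t 17.30 x 59.2 y 0.4 mm  z 0.1081  Fx -4.88 Fy 1.12 Fz -0.09 qv 0.3
```

```bash
 python3 -m jog '[{"linear":[0.0008,0.0005,0],"angular":[0,0,0]},{"linear":[0,0,0],"angular":[0,0,0]}]' >/dev/null; python3 r.py; python3 -m jog '[{"linear":[0.0008,0.0005,0],"angular":[0,0,0]},{"linear":[0,0,0],"angular":[0,0,0]}]' >/dev/null; python3 r.py;
```

```text
t 17.50 x 59.8 y 0.4 mm  z 0.1081  Fx -4.91 Fy -0.41 Fz 0.28 qv 0.1
t 17.70 x 60.0 y 0.5 mm  z 0.1079  Fx -6.55 Fy 0.27 Fz 0.22 qv 0.1
```

```bash
 python3 -m jog '[{"linear":[0.0008,0.0005,0],"angular":[0,0,0]},{"linear":[0,0,0],"angular":[0,0,0]}]' >/dev/null; python3 r.py; python3 -m jog '[{"linear":[0.0008,0.0005,0],"angular":[0,0,0]},{"linear":[0,0,0],"angular":[0,0,0]}]' >/dev/null; python3 r.py;
```

```text
t 17.90 x 60.2 y 0.4 mm  z 0.1078  Fx -7.28 Fy -0.67 Fz -0.68 qv 0.1
t 18.10 x 60.4 y 0.4 mm  z 0.1076  Fx -7.78 Fy 0.59 Fz 0.69 qv 0.2
```

```bash
 python3 -m jog '[{"linear":[0.0008,0.0005,0],"angular":[0,0,0]},{"linear":[0,0,0],"angular":[0,0,0]}]' >/dev/null; python3 r.py; python3 -m jog '[{"linear":[0.0008,0.0005,0],"angular":[0,0,0]},{"linear":[0,0,0],"angular":[0,0,0]}]' >/dev/null; python3 r.py;
```

```text
t 18.30 x 60.6 y 0.4 mm  z 0.1075  Fx -10.23 Fy 0.07 Fz 0.50 qv 0.1
t 18.50 x 60.8 y 0.4 mm  z 0.1073  Fx -11.03 Fy 0.90 Fz -0.04 qv 0.1
```

11 N at the ON stop. Back off so the lever stands free between the fingers, check, then lift.

```bash
python3 -m jog '[{"linear":[-0.0017,-0.0011,0],"angular":[0,0,0]},{"linear":[-0.0034,-0.0021,0],"angular":[0,0,0]},{"linear":[-0.0034,-0.0021,0],"angular":[0,0,0]},{"linear":[-0.0034,-0.0021,0],"angular":[0,0,0]},{"linear":[-0.0034,-0.0021,0],"angular":[0,0,0]},{"linear":[0,0,0],"angular":[0,0,0]},{"linear":[0,0,0],"angular":[0,0,0]}]'; python3 r.py;  python3 -c "
from h import *
grab('wrist','wrist7')"
```

```text
time: 19.2
eef_pos: [0.5533, -0.1056, 0.1085]
orientation: [179.9, 0.0, 122.0]
wrist_force: [0.3, -0.4, -0.6]
opening: 0.0599
t 19.20 x 48.1 y 0.4 mm  z 0.1085  Fx 0.03 Fy -0.47 Fz -0.56 qv 0.3
```

View pics/wrist7.png

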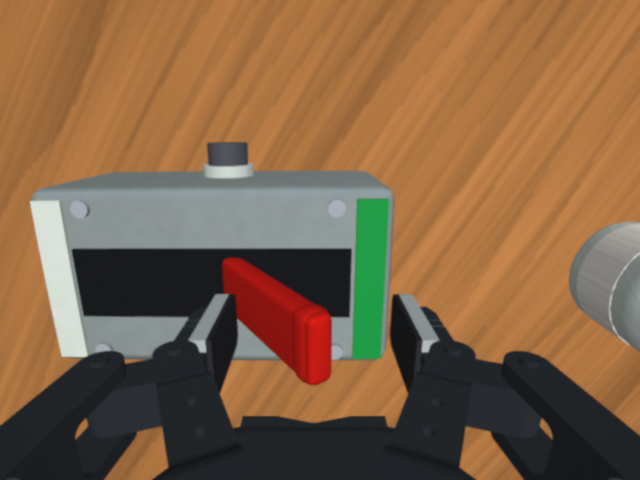

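The lever stays ON, standing free between the fingers. Lift straight up.

```bash
python3 -m jog '[{"linear":[0,0,0.01],"angular":[0,0,0]},{"linear":[0,0,0.025],"angular":[0,0,0]},{"linear":[0,0,0.03],"angular":[0,0,0]},{"linear":[0,0,0.03],"angular":[0,0,0]},{"linear":[0,0,0.025],"angular":[0,0,0]},{"linear":[0,0,0],"angular":[0,0,0]},{"linear":[0,0,0],"angular":[0,0,0]},{"linear":[0,0,0],"angular":[0,0,0]}]'; python3 - <<'E'
from h import *
c=grab('wrist','wrist8');grab('side','side8');grab('scene','scene8')
o=np.array([.5127,-.1315]);a=np.radians(32);R=np.array([[np.cos(a),np.sin(a)],[-np.sin(a),np.cos(a)]])
p=c['pixels'].astype(int);L=[]
for v in range(480):
  for u in range(640):
    if p[v,u,0]>110 and p[v,u,1]<60 and p[v,u,2]<60 and c['depth'][v,u]>0:
      X=pt(c,u,v);b=R@(X[:2]-o)
      if abs(b[0])<.085 and abs(b[1])<.045: L.append([b[0],X[2]])
L=np.array(L);print(len(L),L[:,0].max(),L[L[:,1]>np.percentile(L[:,1],90)].mean(0))
f=np.polyfit(L[:,1],L[:,0],1);print('slope angle',np.arctan(f[0]))
A=load('side0')['pixels'];B=load('side8')['pixels']
cv2.imwrite('pics/s8c.png',cv2.resize(B[150:350,250:450,::-1],(600,600),interpolation=cv2.INTER_CUBIC))
E
```

```text
time: 20.05
eef_pos: [0.5521, -0.1059, 0.2276]
orientation: [-179.9, -0.1, 122.0]
wrist_force: [-0.2, -0.8, -0.3]
opening: 0.0602
2395 0.053106937490039544 [0.04763935 0.1397215 ]
slope angle 0.6261463324051216
```

View pics/s8c.png

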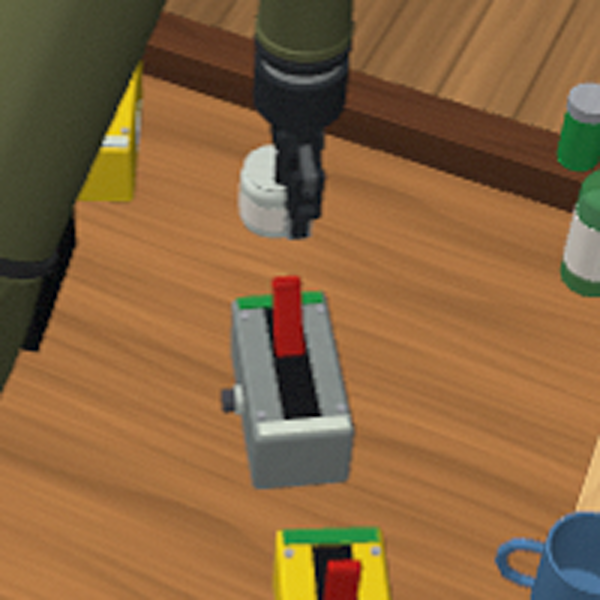

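View pics/scene8.png

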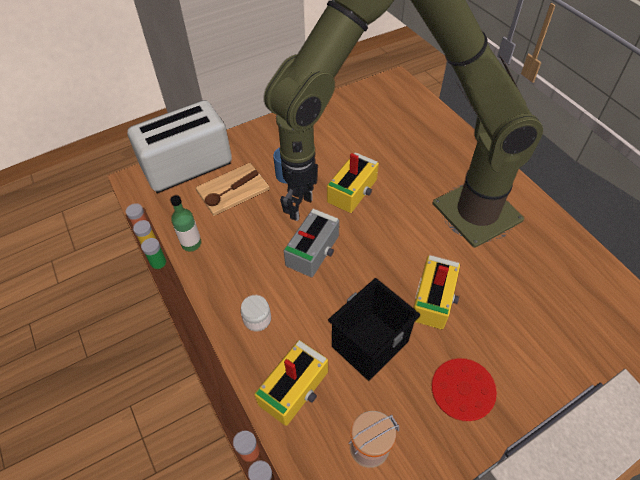

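The lever leans over the green stripe with its tip at box x +48 mm, z 140 mm, which gives 0.57 rad. Everything else is where it was, and the gripper is clear.

```bash
python3 -c "
from rig import sign_off
print(sign_off())"
```

```text
the job is handed in; nothing more can be done
None
```

The cutout is reset, its lever is fully on, and the job is handed in at about 20 s of the 61 s allowed.

- **OFF:** With the fingers astride the red lever, I pushed it towards the white stripe. It went through the stiff part at about 7 N and up against the OFF stop at about 12 N.
- **ON:** I then swung it to ON. It passed the 0.18 rad latch position at 1–2 N, so the latch had reset. I pressed it against the ON stop at about 11 N, backed off and lifted clear.
- **Final checks:** The depth image puts the lever tip at about 0.57 rad, against the 0.58 rad stop. A cruder slope fit to the lever's pixels gave 0.63 rad, which also puts it at ON. The wrist force was near zero with the gripper about 0.23 m up. By eye, the last side and scene pictures show the other objects where they were.

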